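# Unlock the lamp supply box and snap its clip cover shut

## Robot

A 6-joint arm with a two-finger parallel gripper is mounted at the origin on a cart in front of the work surface, level with it; the furniture and walls round the work are solid. World frame = base frame: x ahead of the robot, y to its left, z up, the work surface at z = 0. Lengths are in m, angles in rad, forces in N, time in s.
With the tool pointing down it reaches from about 0.375 to 0.9 m from the base axis. Payload 3.1 kg.
Tool frame: the origin (TCP) lies midway between the tips of the shut fingers; the grasp point (between the pads) lies 19 mm behind it; z points along the fingers, x is the direction in which the jaws open and shut, and the axes are right-handed (so a half turn about z gives the same grasp; the last joint's range is limited). The gripper opens to 87 mm and grips with 3 to 60 N. Pads are 19 mm wide; open, the fingers measure 117 mm over their backs; the gripper's body (75 mm by 190 mm) begins 51 mm behind the grasp point.
Start: joints at [-1.399, 0.527, 1.433, -0, 1.181, -0.178], TCP at [0.214, -0.587, 0.223] pointing down, gripper open.
Joint ranges: [-3.08, 3.08], [-0.75, 2.2], [0.22, 2.44], [-1.43, 4.57], [0, 2.65], [-2.85, 2.85]. Speed limits (rad/s): [2.79, 2.79, 3.14, 3.14, 3.14, 3.14].

## Interface

Orientations are given as a rotation vector (axis times angle).
In Python, from rig import observe, cams, manip gives the robot as it stands.
- The arm moves only by the shell command python3 -m creep 'ROWS'. ROWS is JSON, one flat list of numbers, 7 for each row, row after row: the shift along the tool's x, y, z in cm, then the turn, a rotation vector about the tool's x, y, z in degrees, then the gripper's target within -1 to 1 (shut at 1, half-way at 0, fully open at -1). A call has exactly 5 rows; each row is the pose to reach, as a shift and turn from the pose commanded when the call began, along the tool's axes at that moment; what a row does not reach only later rows make up. A row lasts 1/12 s, in which the tool goes at most 41.7 mm and 7.16 degrees, less where a joint would pass 70% of its speed; a pose out of reach is approached as far as the arm can. A call with a gripper value outside its range is refused whole. The fingers move at their own pace and stop on an object; the grip force is fixed at half the most. Time passes only in rows, so rows that repeat a pose let the fingers close, or fill a call up. It gives the time, the measured TCP pose, the force and the opening at its end, in the units of the state.
- observe(): the state, without advancing time (a new reading comes with each control period).
- cams.capture(name): name is "scene" or "side" or "wrist"; returns (picture, depth): 384x512x3 uint8, blue, green, red; 384x512 float32, m along the optical axis (not along the pixel's ray), 0 where there is no reading.
- cams.camera_params(name): a dict with "camera_matrix" (3x3 intrinsics, pixels), "cam_to_world" (4x4, takes a point from camera to world coordinates). Camera axes: x right, y up, looking along -z (the intrinsics and any distortion apply to the point x, -y, -z); pixel columns grow to the right and rows downward; lengths in m; the calibration is good to about 2 mm. A picture is of the moment at which its call begins: read the wrist's pose just before it. camera_params takes no time and is no camera call; for the wrist camera it gives the pose at the moment of the call.
- manip.close_job(): hands the job in, once; it reports no verdict.
The state is a dict: "t": time; "joint_pos": joint angles; "qd": joint speeds; "joint_efforts": joint torques, N m; "tcp_pos": TCP position; "tool_rot": TCP orientation; "contact_force": force on the tool from outside, world axes, zero at the start; "torque": the same for the moment, N m; "gripper_width": finger opening in m.
Only numpy, scipy, OpenCV 4.12 (cv2) and the standard library are available. Lean on these libraries where they do the work, as an engineer would, in place of code of your own. Each camera call takes 0.05 s, during which the arm holds its last target. There are 200 camera calls.

## Task

Take the switch key from its holder, push it fully into the key switch on the lamp supply box and turn it clockwise to its stop, so that the interlock bolt draws back out of the wiring compartment, and leave the key there. Then fit the clip cover over the compartment, press it straight down until it snaps past its catches, and keep pressing so that its springy seal stays squeezed flat; finish while still pressing the cover down with the gripper. Leave the eyepiece, the vial and the petri dish where they stand.

Things in the scene. Friction and masses are not known exactly. Their poses are not given: they have to be found in the camera images.
- supply_box: Grey metal box fixed to the worktop, 110 (x) x 190 (y) x 45 (z) mm, yaw up to +-0.35 rad. Origin: centre of its underside; z up. On top: the key switch, a steel barrel centred at y = -58 mm, and the wiring compartment, an opening centred at y = +36 mm with a black seal frame round it.
- opening (a point): Centre of the compartment opening at the level of the box top (45 mm above the worktop), axes parallel to the box's. Opening 52 mm (x) by 86 mm (y), 39 mm deep. In the middle of each short wall (+y and -y) a round sprung steel catch, 4 mm in radius, stands 5 mm into the opening, its centre 10.5 mm below the box top.
- bolt_tip (a point): Tip of the brass interlock bolt (8 x 8 mm, its top 2 mm below the box top), which sticks 7 to 10 mm into the opening from the wall nearest the key switch and blocks the cover; turning the key draws it back into the wall (12.5 mm per rad).
- keyhole (a point): Centre of the slot's mouth on the flat top of the key switch barrel; turns with the barrel. The barrel is 38 mm across and stands 24 mm above the box top (top at 69 mm above the worktop). The slot is 18.5 mm long along this frame's x and 8.5 mm wide along y, 24 mm deep, with a 2.5 mm funnel round its mouth; z up.
- key_switch (a joint): Angle of the key switch barrel in rad: starts at 0 to 0.2, grows clockwise seen from above, stops at 1.22 (70 degrees). Friction about 0.06 N m, it stays where it is left; the key has about 0.15 rad of play in the slot. The bolt is clear of the cover above 0.8.
- seal (a joint): How far the springy black seal frame (68 x 102 mm outside, its free top 6 mm above the box top) is squeezed, in m: 0 free, 0.004 squeezed flat (its stop). It takes 1 N plus 2 N per mm. With the cover snapped on and let go it stays near 0.001; only pressing squeezes it flat.
- key: Switch key, 58 mm tall, 30 g, upright in its holder, blade down. Origin: centre of the blade's tip (lower end); z up. Steel blade 16 mm along x, 6 mm along y, 22 mm long, tip tapered over 5 mm. Fully in, the bow rests on the barrel top and the origin is 22 mm below keyhole. A half turn about z makes no difference.
- key_bow (a point): Middle of the key's black bow, 40 mm above the key's origin, axes parallel to the key's. The bow is 28 mm along x, 10 mm thick along y and 36 mm tall (22 to 58 mm above the origin): grip it across its 10 mm.
- key_stand: Square aluminium key holder fixed to the worktop, 56 x 56 x 34 mm; origin: centre of its underside. The key's blade stands 22 mm deep in the slot (18 x 8 mm, long along x) in its top, so the key's origin is 12 mm above the worktop. The holder and the cover may change places.
- cover: Loose grey plastic clip cover, about 80 g, standing on its two legs. Origin: centre, at the level of the legs' feet; z up. Plate 70 (x) x 104 (y) x 5 mm, underside at z = 30 mm. Legs 44 mm wide along x, feet tapered, outer faces at y = +-37.5 mm, each with a bump out to +-41 mm at z = 10.5 mm. Its y goes along the box's y, centred on opening; a half turn makes no difference.
- cover_grip (a point): Middle of the cover's grip rib, 47 mm above the cover's origin, axes parallel to the cover's. The rib is 12 mm thick along x, 50 mm along y, 24 mm tall (35 to 59 mm above the origin). Pressing down: see snap_foot.
- snap_foot (a point): The same point as the cover's origin, for the press: resistance begins with it about 15 mm below the box top, peaks near 10 N about 19 mm below, drops suddenly (the catches then even pull it down) as it snaps 20 to 22 mm below, then the seal pushes back; with the seal flat it is 28 mm below the box top and takes about 9 N.
- eyepiece: Bystander: black microscope eyepiece standing on the worktop, 37 mm across, 44 mm tall; origin: centre of its underside.
- vial: Bystander: small screw-cap glass vial standing on the worktop, 22 mm across, 47 mm tall; origin: centre of its underside.
- petri_dish: Bystander: flat round petri dish with lid, 60 mm across, 14 mm high; origin: centre of its underside.

How it is judged:
By the outcome, as a careful person would: the job done as asked, in the order asked, and still so for the second after the job is handed in, while the arm keeps its last pose, push and grip.
It also fails if it takes over 67 s, if anything falls off the work surface, if the arm or the gripper's body presses on something with over 40 N, if the wrist force passes 120 N, or if a joint passes its speed limit or range.

## Working session

There is one attempt and no reset: what is moved stays moved. The work goes in short steps, Python scripts to look and compute and a shell command to move; the robot and the scene stay as the last step left them, time stands still between calls to the robot, and variables do not carry over. Pictures are saved under pics/ and viewed, about 8 in all and at most 12, crops included, and the job is handed in when it is done.

```bash
ls; mkdir -p pics; cat > h.py <<'E'
import numpy as np, cv2
from rig import observe, cams, manip
from scipy.spatial.transform import Rotation as R
def cap(n):
    P=cams.camera_params(n); im,d=cams.capture(n); return im,d,np.array(P["camera_matrix"]),np.array(P["cam_to_world"]),P
def cloud(d,K,T):
    v,u=np.mgrid[:d.shape[0],:d.shape[1]]
    p=np.stack([(u-K[0,2])/K[0,0]*d,-(v-K[1,2])/K[1,1]*d,-d],-1)
    w=p@T[:3,:3].T+T[:3,3]; w[d<=0]=np.nan; return w
E
python3 - <<'E'
from h import *
print(observe())
ims=[]
for n in("scene","side"):
    im,d,K,T,P=cap(n); np.savez(n+".npz",im=im,d=d,K=K,T=T); cv2.imwrite(f"pics/{n}0.png",im); print(n,P)
E
```

```text
pics
{'t': 0.0, 'joint_pos': array([-1.39947162e+00,  5.28444734e-01,  1.43390121e+00, -2.10303129e-05,
        1.18140191e+00, -1.78503013e-01]), 'qd': array([ 9.78412644e-04,  6.47044735e-04, -6.03036735e-04,  3.76181362e-05,
        2.81862244e-05,  1.03054107e-03]), 'joint_efforts': array([-5.04858945e-04, -4.40038562e+01, -1.76590991e+01,  6.32867217e-02,
        5.82444726e-02, -1.65026454e-04]), 'tcp_pos': array([ 0.21410291, -0.58640168,  0.22158516]), 'tool_rot': array([-2.57289279e+00,  1.80008334e+00,  2.40574389e-03]), 'contact_force': array([-0.3871496 , -0.04356571, -0.32324032]), 'torque': array([-0.0151963 ,  0.05273519, -0.03898543]), 'gripper_width': 0.08706411523719496}
scene {'camera_matrix': array([[400.28230434,   0.        , 250.69464536],
       [  0.        , 400.28230434, 194.1440053 ],
       [  0.        ,   0.        ,   1.        ]]), 'cam_to_world': array([[ 0.44122018,  0.41321563, -0.79660379, -0.43786249],
       [-0.89729475,  0.21666254, -0.384603  , -0.50492532],
       [ 0.01367023,  0.884483  ,  0.46637211,  0.67747606],
       [ 0.        ,  0.        ,  0.        ,  1.        ]])}
side {'camera_matrix': array([[410.70042438,   0.        , 253.60582903],
       [  0.        , 410.70042438, 190.07599707],
       [  0.        ,   0.        ,   1.        ]]), 'cam_to_world': array([[-0.99513406,  0.07918108, -0.05863922,  0.51580636],
       [-0.09659862, -0.66676989,  0.73897674,  0.7556212 ],
       [ 0.01941411,  0.74104539,  0.67117421,  0.74267358],
       [ 0.        ,  0.        ,  0.        ,  1.        ]])}
```

View pics/scene0.png

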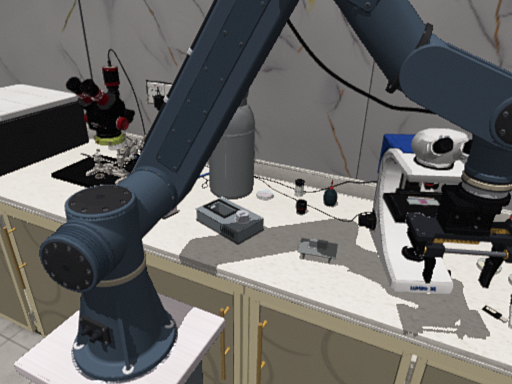

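View pics/side0.png

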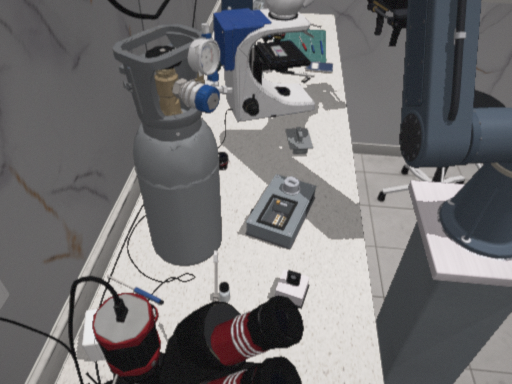

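The scene view shows the box near (230,218) and the cover near (318,248). The side view shows the box at (280,210), the barrel at (290,184), the cover at (298,140), the key holder with its black key at (290,287), the vial at (222,290) and the eyepiece near (222,160). Next I'll get a metric point cloud from the depth.

```bash
python3 - <<'E'
from h import *
S={n:np.load(n+".npz") for n in("scene","side")}
W={n:cloud(s["d"],s["K"],s["T"]) for n,s in S.items()}
for n in W: print(n,[ (p,W[n][p[1],p[0]].round(3)) for p in ([(230,218),(240,210),(318,255),(301,207)] if n=="scene" else [(290,182),(265,235),(298,140),(290,290),(293,275),(222,290),(222,160),(300,330),(330,180)])])
# orthographic mosaic from side: 1px=1mm, x 0.3..0.8, y -0.35..0.45
out=np.zeros((800,500,3),np.uint8)
s=S["side"]; im=cv2.resize(s["im"],None,fx=1,fy=1)
w=W["side"]; m=np.isfinite(w[...,0])&(w[...,2]<.12)
def rect(name,lo,hi,x0,x1,y0,y1):
    for n in W:
        w=W[n]; k=(w[...,2]>lo)&(w[...,2]<hi)&(w[...,0]>x0)&(w[...,0]<x1)&(w[...,1]>y0)&(w[...,1]<y1)
        p=w[k]
        if len(p)<8: print(name,n,len(p)); continue
        print(name,n,len(p),p.mean(0).round(4),cv2.minAreaRect((p[:,:2]*1000).astype(np.float32)))
# heightmap clusters
for n in W:
    w=W[n]; k=(w[...,2]>.012)&(w[...,2]<.12)&(w[...,0]>.3)&(w[...,0]<.75)&(abs(w[...,1])<.5)
    c,l,st,ce=cv2.connectedComponentsWithStats(k.astype(np.uint8))
    for i in range(1,c):
        if st[i,4]>25:
            p=w[l==i]; print(n,st[i],"x",p[:,0].min().round(3),p[:,0].max().round(3),"y",p[:,1].min().round(3),p[:,1].max().round(3),"z",p[:,2].max().round(3))
E
```

```text
scene [((230, 218), array([0.48 , 0.008, 0.04 ])), ((240, 210), array([0.534, 0.001, 0.043])), ((318, 255), array([ 0.432, -0.289,  0.033])), ((301, 207), array([ 0.669, -0.155,  0.027]))]
side [((290, 182), array([ 0.487, -0.033,  0.064])), ((265, 235), array([0.537, 0.114, 0.022])), ((298, 140), array([ 0.468, -0.249,  0.043])), ((290, 290), array([0.475, 0.267, 0.034])), ((293, 275), array([0.472, 0.255, 0.068])), ((222, 290), array([0.61 , 0.292, 0.047])), ((222, 160), array([ 0.676, -0.13 ,  0.041])), ((300, 330), array([0.483, 0.544, 0.37 ])), ((330, 180), array([ 0.373, -0.128,  0.001]))]
scene [124 154  13   7  52] x 0.572 0.593 y 0.45 0.5 z 0.119
scene [ 196  163   68   78 2903] x 0.417 0.75 y -0.085 0.202 z 0.12
scene [295 199  12  13 121] x 0.659 0.699 y -0.169 -0.132 z 0.044
scene [ 352  199   57   91 2155] x 0.411 0.705 y -0.5 -0.32 z 0.12
scene [297 238  41  23 609] x 0.421 0.508 y -0.332 -0.22 z 0.058
side [ 224   72   91   59 2085] x 0.415 0.724 y -0.5 -0.318 z 0.12
side [285 127  28  26 514] x 0.426 0.509 y -0.329 -0.215 z 0.06
side [218 152  11  16 136] x 0.661 0.691 y -0.164 -0.127 z 0.045
side [ 246  174   71   73 2836] x 0.419 0.584 y -0.085 0.134 z 0.072
side [ 160  204   62   62 1957] x 0.638 0.75 y 0.117 0.219 z 0.12
side [275 270  34  35 773] x 0.437 0.505 y 0.218 0.286 z 0.072
side [219 282  11  19 174] x 0.598 0.618 y 0.272 0.293 z 0.05
side [241 362  18   9  82] x 0.527 0.556 y 0.417 0.435 z 0.024
```

```bash
python3 - <<'E'
from h import *
S={n:np.load(n+".npz") for n in("scene","side")}
W={n:cloud(s["d"],s["K"],s["T"]) for n,s in S.items()}
def rect(name,lo,hi,x0,x1,y0,y1):
    for n in W:
        w=W[n]; k=(w[...,2]>lo)&(w[...,2]<hi)&(w[...,0]>x0)&(w[...,0]<x1)&(w[...,1]>y0)&(w[...,1]<y1)
        p=w[k]
        if len(p)<8: print(name,n,len(p)); continue
        print(name,n,len(p),p.mean(0).round(4),[np.round(q,1) for q in cv2.minAreaRect((p[:,:2]*1000).astype(np.float32))])
rect("boxtop",.040,.054,.41,.59,-.09,.14)
rect("barrel",.062,.075,.41,.59,-.09,.14)
rect("stand",.028,.038,.42,.52,.2,.3)
rect("bow",.045,.08,.42,.52,.2,.3)
rect("plate",.028,.039,.41,.52,-.34,-.2)
rect("rib",.045,.07,.41,.52,-.34,-.2)
# microscope near cover
w=W["scene"]; 
for n in W:
    w=W[n]; k=(w[...,2]>.05)&(w[...,0]>.3)&(w[...,0]<.62)&(w[...,1]<-.29)&(w[...,1]>-.45); p=w[k]
    for zl in np.arange(.05,.45,.05):
        q=p[(p[:,2]>zl)&(p[:,2]<zl+.05)]
        if len(q): print(n,zl.round(2),len(q),"x",q[:,0].min().round(3),q[:,0].max().round(3),"ymax",q[:,1].max().round(3))
o=observe(); Rt=R.from_rotvec(o["tool_rot"]).as_matrix(); print(Rt.round(3))
P=cams.camera_params("wrist"); T=np.array(P["cam_to_world"]); print("wristcam in tool", (Rt.T@(T[:3,3]-o["tcp_pos"])).round(4)); print((Rt.T@T[:3,:3]).round(3))
d=np.array([.4725,.2535,.2])-o["tcp_pos"]; print(d,Rt.T@d*100)
E
```

```text
boxtop scene 913 [0.4907 0.0146 0.044 ] [array([500.1,  23. ]), array([195.7, 116.9]), np.float64(72.4)]
boxtop side 1940 [0.5025 0.0342 0.0456] [array([501.8,  25.6]), array([196.3, 113.9]), np.float64(72.0)]
barrel scene 75 [ 0.4806 -0.033   0.066 ] [array([481.5, -33.1]), array([39.7, 36.1]), np.float64(26.8)]
barrel side 141 [ 0.4843 -0.0269  0.0675] [array([484.3, -27.2]), array([35.5, 38.7]), np.float64(1.6)]
stand scene 0
stand side 498 [0.4714 0.2586 0.0335] [array([470.7, 251.3]), array([58.2, 56.4]), np.float64(74.2)]
bow scene 0
bow side 148 [0.4711 0.2541 0.061 ] [array([470.9, 252.2]), array([10.6, 27.7]), np.float64(72.1)]
plate scene 467 [ 0.457  -0.2789  0.0324] [array([ 465. , -276.4]), array([ 72.4, 104.5]), np.float64(11.7)]
plate side 411 [ 0.4668 -0.2651  0.0342] [array([ 466.3, -272.5]), array([ 70., 105.]), np.float64(9.9)]
rib scene 99 [ 0.4622 -0.2771  0.0529] [array([ 464.8, -276.5]), array([14.9, 49.6]), np.float64(13.8)]
rib side 61 [ 0.4667 -0.2674  0.0549] [array([ 466.3, -271.4]), array([11.8, 50.9]), np.float64(10.0)]
scene 0.05 620 x 0.461 0.62 ymax -0.291
scene 0.1 230 x 0.577 0.62 ymax -0.388
scene 0.15 244 x 0.473 0.619 ymax -0.399
scene 0.2 7 x 0.563 0.574 ymax -0.441
scene 0.25 157 x 0.497 0.62 ymax -0.397
scene 0.3 230 x 0.511 0.62 ymax -0.398
side 0.05 460 x 0.464 0.62 ymax -0.292
side 0.1 210 x 0.578 0.62 ymax -0.381
side 0.15 429 x 0.461 0.62 ymax -0.405
side 0.2 13 x 0.562 0.578 ymax -0.437
side 0.25 311 x 0.486 0.62 ymax -0.394
side 0.3 284 x 0.493 0.62 ymax -0.393
side 0.35 2 x 0.521 0.545 ymax -0.449
[[ 0.343 -0.939 -0.   ]
 [-0.939 -0.343  0.002]
 [-0.002 -0.    -1.   ]]
wristcam in tool [ 1.00e-04 -8.00e-02 -1.62e-01]
[[ 1.    -0.     0.001]
 [-0.    -0.957 -0.29 ]
 [ 0.001  0.29  -0.957]]
[ 0.25839023  0.83998109 -0.02167047] [-70.05093511 -53.06144467   2.32014176]
```

```bash

python3 -m creep '[-2.7,-3,0,0,0,0,-1,-5.4,-6,0,0,0,0,-1,-8.1,-9,0,0,0,0,-1,-10.8,-12,0,0,0,0,-1,-13.5,-15,0,0,0,0,-1]'
python3 -m creep '[-2.7,-3,0,0,0,0,-1,-5.4,-6,0,0,0,0,-1,-8.1,-9,0,0,0,0,-1,-10.8,-12,0,0,0,0,-1,-13.5,-15,0,0,0,0,-1]'
python3 -m creep '[-2.9,-1.5,0.3,0,0,0,-1,-5.7,-3,0.7,0,0,0,-1,-8.6,-4.6,1,0,0,0,-1,-11.4,-6.1,1.4,0,0,0,-1,-14.3,-7.6,1.7,0,0,0,-1]'
python3 -m creep '[-2.9,-1.5,0.3,0,0,0,-1,-5.7,-3,0.7,0,0,0,-1,-8.6,-4.6,1,0,0,0,-1,-11.4,-6.1,1.4,0,0,0,-1,-14.3,-7.6,1.7,0,0,0,-1]'
python3 -m creep '[-2.9,-1.5,0.3,0,0,0,-1,-5.7,-3,0.7,0,0,0,-1,-8.6,-4.6,1,0,0,0,-1,-11.4,-6.1,1.4,0,0,0,-1,-14.3,-7.6,1.7,0,0,0,-1]'
for i in 1 2 3 4; do python3 -m creep '[0,0,0,0,0,-7,-1,0,0,0,0,0,-14,-1,0,0,0,0,0,-21,-1,0,0,0,0,0,-28,-1,0,0,0,0,0,-35,-1]'; done
python3 - <<'E'
from h import *
o=observe(); print(o["t"],o["joint_pos"].round(2),o["tcp_pos"].round(4)); Rt=R.from_rotvec(o["tool_rot"]).as_matrix(); print(np.degrees(np.arctan2(Rt[1,0],Rt[0,0])))
im,d,K,T,P=cap("wrist"); np.savez("w1.npz",im=im,d=d,K=K,T=T); cv2.imwrite("pics/w1.png",im)
w=cloud(d,K,T)
k=(w[...,2]>.045)&(w[...,2]<.09)&(abs(w[...,0]-.471)<.04)&(abs(w[...,1]-.252)<.04); p=w[k]
print("bow",len(p),p.min(0),p.max(0),cv2.minAreaRect((p[:,:2]*1000).astype(np.float32)))
k=(w[...,2]>.055)&(w[...,2]<.065)&(abs(w[...,0]-.471)<.04)&(abs(w[...,1]-.252)<.04); p=w[k]; 
if len(p): print("top",len(p),cv2.minAreaRect((p[:,:2]*1000).astype(np.float32)))
k=(w[...,2]>.028)&(w[...,2]<.038)&(abs(w[...,0]-.471)<.05)&(abs(w[...,1]-.252)<.05); p=w[k]; print("stand",len(p),cv2.minAreaRect((p[:,:2]*1000).astype(np.float32)))
E
```

```text
t: 0.52
tcp_pos: [0.3091, -0.4069, 0.2221]
tool_rot: [-2.573, 1.802, 0.001]
contact_force: [0.6, 0.6, -0.8]
gripper_width: 0.0871
t: 0.93
tcp_pos: [0.4038, -0.2287, 0.2224]
tool_rot: [-2.574, 1.802, 0.001]
contact_force: [0.6, 0.1, 0.8]
gripper_width: 0.0866
t: 1.35
tcp_pos: [0.4257, -0.0686, 0.2052]
tool_rot: [2.574, -1.801, -0.001]
contact_force: [0.4, 0.1, 0.5]
gripper_width: 0.087
t: 1.77
tcp_pos: [0.448, 0.0917, 0.1882]
tool_rot: [2.574, -1.801, -0.001]
contact_force: [0.7, -0.5, 0.1]
gripper_width: 0.087
t: 2.18
tcp_pos: [0.4703, 0.252, 0.171]
tool_rot: [2.574, -1.8, -0.001]
contact_force: [0.9, -0.3, 0.0]
gripper_width: 0.0872
t: 2.6
tcp_pos: [0.4703, 0.2506, 0.1711]
tool_rot: [2.999, -0.934, -0.001]
contact_force: [-0.1, 1.2, 0.0]
gripper_width: 0.0864
t: 3.02
tcp_pos: [0.4704, 0.2504, 0.1712]
tool_rot: [3.141, 0.011, -0.001]
contact_force: [0.1, 0.4, -0.1]
gripper_width: 0.0872
t: 3.43
tcp_pos: [0.4703, 0.2504, 0.1712]
tool_rot: [-2.993, -0.955, 0.002]
contact_force: [-0.6, -0.3, 0.0]
gripper_width: 0.0868
t: 3.85
tcp_pos: [0.4703, 0.2504, 0.1712]
tool_rot: [-2.567, -1.81, 0.001]
contact_force: [-0.5, -0.4, -0.2]
gripper_width: 0.0869
3.85 [ 0.28  0.48  1.72  0.    0.95 -0.95] [0.4703 0.2504 0.1712]
70.38770727991084
bow 408 [0.45669727 0.2419218  0.04513621] [0.48392063 0.25712552 0.0714709 ] ((470.4069519042969, 249.54209899902344), (10.166422843933105, 27.68941879272461), 74.47029113769531)
top 31 ((468.6396484375, 254.15603637695312), (24.459476470947266, 7.711184978485107), 6.9381818771362305)
stand 2858 ((470.8690490722656, 249.48043823242188), (55.97941207885742, 56.50524139404297), 74.8389663696289)
```

```bash

python3 -m creep '[-0.06,0.05,2,0,0,-4,-1,-0.06,0.05,4,0,0,-4,-1,-0.06,0.05,6,0,0,-4,-1,-0.06,0.05,8,0,0,-4,-1,-0.06,0.05,10,0,0,-4,-1]'
python3 -m creep '[0,0,1,0,0,0,-1,0,0,2,0,0,0,-1,0,0,3,0,0,0,-1,0,0,3.1,0,0,0,-0.5,0,0,3.1,0,0,0,0]'
python3 -m creep '[0,0,0,0,0,0,0.3,0,0,0,0,0,0,0.5,0,0,0,0,0,0,0.7,0,0,0,0,0,0,1,0,0,0,0,0,0,1]'
python3 -m creep '[0,0,0,0,0,0,1,0,0,0,0,0,0,1,0,0,0,0,0,0,1,0,0,0,0,0,0,1,0,0,0,0,0,0,1]'
```

```text
t: 4.32
tcp_pos: [0.4708, 0.2498, 0.0705]
tool_rot: [-2.511, -1.888, 0.0]
contact_force: [0.5, -0.3, -0.4]
gripper_width: 0.087
t: 4.73
tcp_pos: [0.4709, 0.2498, 0.0403]
tool_rot: [-2.509, -1.891, 0.001]
contact_force: [-0.3, -0.2, -0.3]
gripper_width: 0.08
t: 5.15
tcp_pos: [0.4712, 0.2498, 0.041]
tool_rot: [2.508, 1.891, 0.001]
contact_force: [-0.2, -0.8, -0.2]
gripper_width: 0.0485
t: 5.57
tcp_pos: [0.4709, 0.2497, 0.0405]
tool_rot: [-2.508, -1.892, 0.0]
contact_force: [-0.3, 0.1, -0.3]
gripper_width: 0.0148
```

```bash
python3 - <<'E'
from h import *
d=np.load("w1.npz")
o=observe(); print(o["tcp_pos"].round(4),o["contact_force"].round(2),o["torque"].round(3),o["gripper_width"])
for n in ("side","scene"):
    pass
E
```

```text
[0.4709 0.2497 0.0405] [-0.25  0.07 -0.31] [ 0.043 -0.173 -0.031] 0.014779606770688848
```

```bash

python3 -m creep '[0,0,0,0,0,0,1,0,0,0,0,0,0,1,0,0,-0.3,0,0,0,1,0,0,-1.5,0,0,0,1,0,0,-3,0,0,0,1]'
python3 -m creep '[0,0,-2,0,0,0,1,0,0,-4,0,0,0,1,0,0,-6,0,0,0,1,0,0,-8,0,0,0,1,0,0,-9,0,0,0,1]'
python3 -m creep '[-2.65,1.28,0,0,0,0,1,-5.3,2.6,0,0,0,0,1,-8,3.8,0,0,0,0,1,-10.6,5.1,0,0,0,0,1,-13.3,6.4,0,0,0,0,1]'
python3 -m creep '[-2.65,1.28,0,0,0,0,1,-5.3,2.6,0,0,0,0,1,-8,3.8,0,0,0,0,1,-10.6,5.1,0,0,0,0,1,-13.3,6.4,0,0,0,0,1]'
python3 -m creep '[0,0,0,0,0,0,1,0,0,0,0,0,0,1,0,0,0,0,0,0,1,0,0,0,0,0,0,1,0,0,0,0,0,0,1]'
python3 - <<'E'
from h import *
o=observe(); print(o["t"],o["joint_pos"].round(2),o["tcp_pos"].round(4)); Rt=R.from_rotvec(o["tool_rot"]).as_matrix(); print(np.degrees(np.arctan2(Rt[1,0],Rt[0,0])))
im,d,K,T,P=cap("wrist"); np.savez("w2.npz",im=im,d=d,K=K,T=T,tcp=o["tcp_pos"],Rt=Rt); cv2.imwrite("pics/w2.png",im)
w=cloud(d,K,T)
k=(w[...,2]>.060)&(w[...,2]<.076)&(abs(w[...,0]-.483)<.03)&(abs(w[...,1]+.03)<.03); p=w[k]
print("barrel",len(p),cv2.minAreaRect((p[:,:2]*1000).astype(np.float32)),np.median(p[:,2]))
k=(w[...,2]>.041)&(w[...,2]<.049)&(abs(w[...,0]-.5)<.12)&(abs(w[...,1]-.025)<.12);p=w[k];print("top",len(p),cv2.minAreaRect((p[:,:2]*1000).astype(np.float32)),np.median(p[:,2]))
E
```

```text
t: 5.98
tcp_pos: [0.4701, 0.2495, 0.0701]
tool_rot: [-2.507, -1.891, 0.004]
contact_force: [0.9, 0.0, -0.1]
gripper_width: 0.0098
t: 6.4
tcp_pos: [0.4719, 0.2501, 0.163]
tool_rot: [2.507, 1.891, 0.005]
contact_force: [0.8, 0.4, 0.2]
gripper_width: 0.01
t: 6.82
tcp_pos: [0.4956, 0.1032, 0.1604]
tool_rot: [-2.507, -1.892, 0.001]
contact_force: [1.1, 0.6, 0.2]
gripper_width: 0.0095
t: 7.23
tcp_pos: [0.5205, -0.0425, 0.1602]
tool_rot: [-2.508, -1.891, 0.001]
contact_force: [0.7, 0.3, -1.0]
gripper_width: 0.0097
t: 7.65
tcp_pos: [0.5203, -0.0399, 0.1604]
tool_rot: [-2.506, -1.893, 0.001]
contact_force: [-0.1, -1.2, -0.5]
gripper_width: 0.0101
7.65 [-0.29  0.48  1.75  0.    0.91 -1.59] [ 0.5203 -0.0399  0.1604]
74.13905134083686
barrel 1563 ((484.0164794921875, -30.97983169555664), (37.626827239990234, 36.844356536865234), 61.415348052978516) 0.06873151430144298
top 18651 ((502.2101745605469, 24.021987915039062), (193.7576446533203, 113.8145751953125), 71.95140838623047) 0.0450075214911651
```

View pics/w2.png

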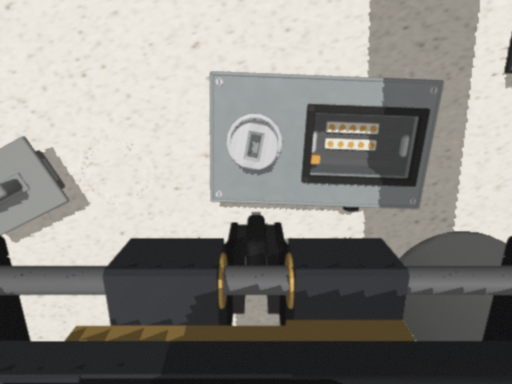

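The wrist view shows the switch barrel at (255,143), with its slot near (255,147) tilted slightly from vertical. The compartment is at (365,145), with the orange bolt tip at (316,158). The key is in the jaws at (257,225). Now I'll measure the slot.

```bash
cat > slot.py <<'E'
from h import *
import sys
f=np.load(sys.argv[1]); im,d,K,T=f["im"],f["d"],f["K"],f["T"]; c=np.array([.4835,-.0305])
w=cloud(d,K,T)
v,u=np.mgrid[:384,:512]
ray=np.stack([(u-K[0,2])/K[0,0],-(v-K[1,2])/K[1,1],-np.ones_like(u,float)],-1)@T[:3,:3].T
def pl(z): return T[:3,3]+ray*((z-T[2,3])/ray[...,2])[...,None]
q=pl(.069)
near=np.hypot(*(q[...,:2]-c).transpose(2,0,1))<.0145
g=cv2.cvtColor(im,cv2.COLOR_BGR2GRAY)
print("grey pct",np.percentile(g[near],[5,15,25,40,60,80]))
for nm,m in(("dark",near&(g<130)),("dark2",near&(g<100)),("deep",near&(w[...,2]<.066))):
    p=q[m][:,:2]*1000
    if len(p)>5:
        r=cv2.minAreaRect(p.astype(np.float32)); C=np.cov(p.T); e,V=np.linalg.eigh(C); 
        print(nm,len(p),p.mean(0).round(2),r,"pca",np.degrees(np.arctan2(V[1,1],V[0,1])).round(1),np.sqrt(12*e).round(1))
x=cv2.resize(im[100:190,205:305],None,fx=6,fy=6,interpolation=cv2.INTER_CUBIC); cv2.imwrite("pics/slot.png",x)
E
python3 slot.py w2.npz
```

```text
grey pct [103. 127. 152. 180. 206. 212.]
dark 162 [482.58 -30.94] ((483.4561462402344, -30.771018981933594), (8.17903995513916, 17.874025344848633), 62.878849029541016) pca 150.5 [ 8.1 20.4]
dark2 10 [485.23 -32.66] ((483.3934631347656, -30.798397064208984), (1.521236777305603, 15.488062858581543), 42.61289596557617) pca 130.1 [ 1.6 22.5]
deep 251 [483.75 -31.06] ((483.9720764160156, -30.892656326293945), (9.805447578430176, 18.68235206604004), 64.51104736328125) pca 154.4 [ 8.7 18.4]
```

View pics/slot.png

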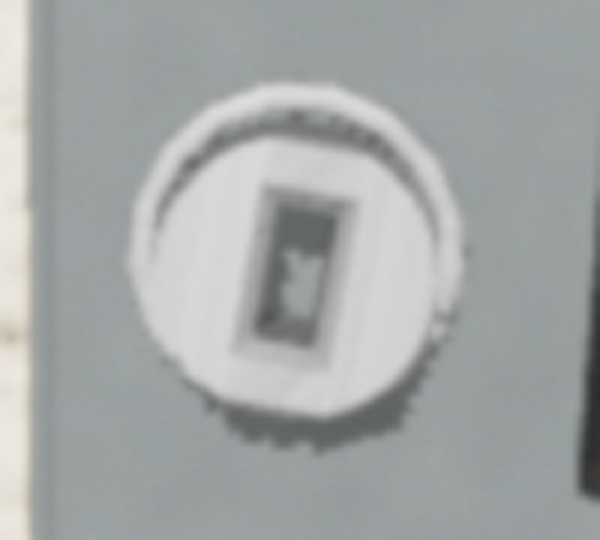

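```bash

python3 -m creep '[-0.05,-1.3,0,0,0,4,1,-0.1,-2.5,0,0,0,8,1,-0.14,-3.75,0,0,0,10.3,1,-0.14,-3.75,0.5,0,0,10.3,1,-0.14,-3.75,1.5,0,0,10.3,1]'
python3 -m creep '[0,0,1,0,0,0,1,0,0,2,0,0,0,1,0,0,3,0,0,0,1,0,0,3.8,0,0,0,1,0,0,4,0,0,0,1]'
python3 -m creep '[0,0,0,0,0,0,1,0,0,0,0,0,0,1,0,0,0,0,0,0,1,0,0,0,0,0,0,1,0,0,0,0,0,0,1]'
python3 - <<'E'
from h import *
o=observe(); print(o["t"],o["tcp_pos"].round(4)); Rt=R.from_rotvec(o["tool_rot"]).as_matrix(); print(np.degrees(np.arctan2(Rt[1,0],Rt[0,0])))
im,d,K,T,P=cap("wrist"); np.savez("w3.npz",im=im,d=d,K=K,T=T,tcp=o["tcp_pos"],Rt=Rt); cv2.imwrite("pics/w3.png",cv2.resize(im[130:340,150:360],None,fx=2.8,fy=2.8))
w=cloud(d,K,T); l=(w-o["tcp_pos"])@Rt*1000
k=(abs(l[...,0])<20)&(abs(l[...,1])<25)&(l[...,2]>2)&(l[...,2]<30); p=l[k]; print(len(p),p.min(0),p.max(0),cv2.minAreaRect(p[:,:2].astype(np.float32)))
E
```

```text
t: 8.12
tcp_pos: [0.485, -0.0316, 0.1462]
tool_rot: [2.664, 1.661, 0.003]
contact_force: [0.9, -0.8, -0.0]
gripper_width: 0.0096
t: 8.53
tcp_pos: [0.4843, -0.0318, 0.1042]
tool_rot: [-2.666, -1.66, 0.002]
contact_force: [-0.1, -0.1, -0.2]
gripper_width: 0.0097
t: 8.95
tcp_pos: [0.4848, -0.0323, 0.106]
tool_rot: [2.667, 1.659, 0.001]
contact_force: [-0.9, 0.1, 0.4]
gripper_width: 0.0096
8.95 [ 0.4848 -0.0323  0.106 ]
63.75010314793697
48 [ -4.6480973  -14.04967888   2.00041562] [ 4.77750441 -7.55227829 22.91380001] ((0.09178590774536133, -10.751924514770508), (6.449223518371582, 9.407122611999512), 88.32244873046875)
```

View pics/w3.png

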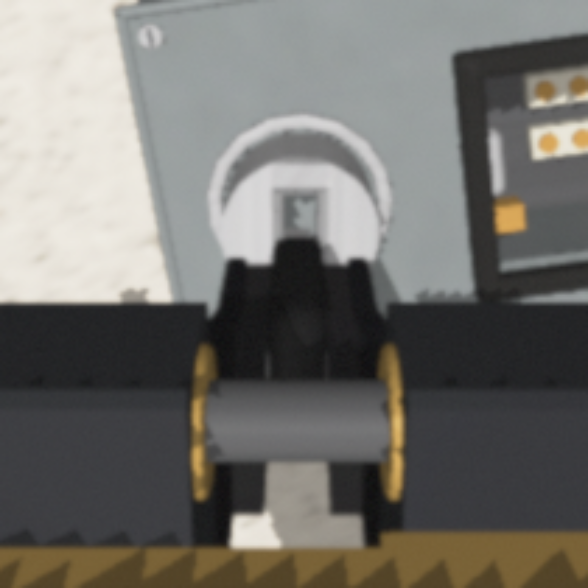

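The key is square to the slot and centred over it; the slot's far end shows just above the bow. I'll make a small correction and insert.

```bash

python3 -m creep '[0.05,-0.1,0.3,0,0,0,1,0.05,-0.1,0.6,0,0,0,1,0.05,-0.1,0.9,0,0,0,1,0.05,-0.1,1.2,0,0,0,1,0.05,-0.1,1.5,0,0,0,1]'
python3 -m creep '[0,0,0.2,0,0,0,1,0,0,0.4,0,0,0,1,0,0,0.6,0,0,0,1,0,0,0.8,0,0,0,1,0,0,1,0,0,0,1]'
```

```text
t: 9.42
tcp_pos: [0.4837, -0.0313, 0.0901]
tool_rot: [-2.668, -1.659, 0.0]
contact_force: [0.7, 0.3, 0.1]
gripper_width: 0.0099
t: 9.83
tcp_pos: [0.4838, -0.0313, 0.0804]
tool_rot: [2.668, 1.659, 0.0]
contact_force: [0.2, 0.0, 0.7]
gripper_width: 0.01
```

```bash

python3 -m creep '[0,0,0.1,0,0,0,1,0,0,0.2,0,0,0,1,0,0,0.3,0,0,0,1,0,0,0.4,0,0,0,1,0,0,0.45,0,0,0,1]'
python3 -m creep '[0,0,0.05,0,0,0,1,0,0,0.1,0,0,0,1,0,0,0.15,0,0,0,1,0,0,0.2,0,0,0,1,0,0,0.2,0,0,0,1]'
```

```text
t: 10.25
tcp_pos: [0.4838, -0.0313, 0.076]
tool_rot: [-2.668, -1.659, -0.0]
contact_force: [0.3, -0.3, -0.1]
gripper_width: 0.0101
t: 10.67
tcp_pos: [0.4839, -0.0313, 0.0752]
tool_rot: [2.667, 1.659, 0.001]
contact_force: [-1.9, 0.9, 10.4]
gripper_width: 0.01
```

Seated: TCP is at 0.0752 as predicted, with 10 N reaction. Now I'll turn clockwise (+ about tool z).

```bash

python3 -m creep '[0,0,-0.05,0,0,5,1,0,0,-0.1,0,0,10,1,0,0,-0.1,0,0,15,1,0,0,-0.1,0,0,20,1,0,0,-0.1,0,0,25,1]'
python3 -m creep '[0,0,0,0,0,5,1,0,0,0,0,0,10,1,0,0,0,0,0,15,1,0,0,0,0,0,20,1,0,0,0,0,0,25,1]'
python3 -m creep '[0,0,0,0,0,3,1,0,0,0,0,0,6,1,0,0,0,0,0,9,1,0,0,0,0,0,11,1,0,0,0,0,0,13,1]'
cat > st.py <<'E'
from h import *
o=observe(); Rt=R.from_rotvec(o["tool_rot"]).as_matrix(); print(round(o["t"],2),o["tcp_pos"].round(4),"yaw",np.degrees(np.arctan2(Rt[1,0],Rt[0,0])).round(1),"F",o["contact_force"].round(1),"M",o["torque"].round(2),o["gripper_width"].round(4),o["joint_pos"].round(2))
E
python3 st.py
```

```text
t: 11.08
tcp_pos: [0.4843, -0.0314, 0.0755]
tool_rot: [2.965, 1.036, 0.002]
contact_force: [0.3, 0.2, 3.0]
gripper_width: 0.0098
t: 11.5
tcp_pos: [0.4841, -0.0315, 0.0754]
tool_rot: [3.119, 0.37, 0.001]
contact_force: [0.1, -0.4, 3.8]
gripper_width: 0.0098
t: 11.92
tcp_pos: [0.484, -0.0315, 0.0755]
tool_rot: [3.141, 0.018, 0.001]
contact_force: [-0.9, -0.0, 2.6]
gripper_width: 0.01Traceback (most recent call last):
  File "st.py", line 2, in <module>
    o=observe(); Rt=R.from_rotvec(o["tool_rot"]).as_matrix(); print(round(o["t"],2),o["tcp_pos"].round(4),"yaw",np.degrees(np.arctan2(Rt[1,0],Rt[0,0])).round(1),"F",o["contact_force"].round(1),"M",o["torque"].round(2),o["gripper_width"].round(4),o["joint_pos"].round(2))
                                                                                                                                                                                                                          ^^^^^^^^^^^^^^^^^^^^^^^^
AttributeError: 'float' object has no attribute 'round'
```

```bash
sed -i 's/o\["gripper_width"\].round(4)/round(o["gripper_width"],4)/' st.py; python3 st.py
python3 -m creep '[0,0,0,0,0,1,1,0,0,0,0,0,2,1,0,0,0,0,0,3,1,0,0,0,0,0,4,1,0,0,0,0,0,4,1]'|tail -1; python3 st.py
python3 -m creep '[0,0,0,0,0,1,1,0,0,0,0,0,2,1,0,0,0,0,0,3,1,0,0,0,0,0,4,1,0,0,0,0,0,4,1]'|tail -1; python3 st.py
python3 -m creep '[0,0,0,0,0,1,1,0,0,0,0,0,2,1,0,0,0,0,0,3,1,0,0,0,0,0,4,1,0,0,0,0,0,4,1]'|tail -1; python3 st.py
```

```text
11.92 [ 0.484  -0.0315  0.0755] yaw 0.7 F [-0.9 -0.   2.6] M [-0.02  0.01  0.06] 0.01 [-0.3   0.59  1.91 -0.    0.64 -0.31]
gripper_width: 0.0096
12.33 [ 0.484  -0.0315  0.0754] yaw -3.3 F [-0.1 -0.5  6.2] M [-0.2   0.02  0.08] 0.0096 [-0.3   0.59  1.91 -0.    0.64 -0.24]
gripper_width: 0.01
12.75 [ 0.484  -0.0315  0.0754] yaw -7.3 F [-1.3 -0.4  5.4] M [-0.2   0.07  0.07] 0.01 [-0.3   0.59  1.91 -0.    0.64 -0.17]
gripper_width: 0.0101
13.17 [ 0.484  -0.0315  0.0754] yaw -11.3 F [-0.7 -0.5  5.4] M [-0.1   0.08  0.22] 0.0101 [-0.3   0.59  1.91 -0.    0.64 -0.1 ]
```

```bash

python3 -m creep '[0,0,0,0,0,0.5,1,0,0,0,0,0,1,1,0,0,0,0,0,1.5,1,0,0,0,0,0,2,1,0,0,0,0,0,2,1]'|tail -1; python3 st.py
python3 -m creep '[0,0,0,0,0,0.5,1,0,0,0,0,0,1,1,0,0,0,0,0,1.5,1,0,0,0,0,0,2,1,0,0,0,0,0,2,1]'|tail -1; python3 st.py
```

```text
gripper_width: 0.0095
13.58 [ 0.4839 -0.0314  0.0754] yaw -13.2 F [-1.1 -0.5  5.2] M [-0.01  0.    0.29] 0.0095 [-0.3   0.59  1.91 -0.    0.64 -0.06]
gripper_width: 0.0103
14.0 [ 0.4839 -0.0314  0.0754] yaw -15.2 F [-0.7 -0.3  5.2] M [0.07 0.06 0.5 ] 0.0103 [-0.3   0.59  1.91 -0.    0.64 -0.03]
```

Torque climbs to 0.5 N m with no further give, so the key is at the stop. I'll release, lift and check.

```bash

python3 -m creep '[0,0,0,0,0,-1,1,0,0,0,0,0,-1,0.6,0,0,0,0,0,-1,0,0,0,0,0,0,-1,-0.5,0,0,0,0,0,-1,-1]'|tail -1
python3 -m creep '[0,0,0,0,0,0,-1,0,0,0,0,0,0,-1,0,0,-0.5,0,0,0,-1,0,0,-1.5,0,0,0,-1,0,0,-3,0,0,0,-1]'|tail -1
python3 -m creep '[0,0,-2,0,0,0,-1,0,0,-4,0,0,0,-1,0,0,-6,0,0,0,-1,0,0,-8,0,0,0,-1,0,0,-10,0,0,0,-1]'|tail -1
python3 -m creep '[0,0,0,0,0,0,-1,0,0,0,0,0,0,-1,0,0,0,0,0,0,-1,0,0,0,0,0,0,-1,0,0,0,0,0,0,-1]'|tail -1
python3 st.py; python3 - <<'E'
from h import *
im,d,K,T,P=cap("wrist"); np.savez("w4.npz",im=im,d=d,K=K,T=T); cv2.imwrite("pics/w4.png",im)
w=cloud(d,K,T)
k=(w[...,2]>.080)&(w[...,2]<.115)&(abs(w[...,0]-.484)<.025)&(abs(w[...,1]+.031)<.025); p=w[k]
print("bow",len(p),cv2.minAreaRect((p[:,:2]*1000).astype(np.float32)),p[:,2].max())
k=(w[...,2]>.041)&(w[...,2]<.054)&(abs(w[...,0]-.5)<.12)&(abs(w[...,1]-.025)<.13);p=w[k];print("top",len(p),cv2.minAreaRect((p[:,:2]*1000).astype(np.float32)),np.median(p[:,2]))
k=(w[...,2]>.0485)&(w[...,2]<.0545)&(abs(w[...,0]-.512)<.07)&(abs(w[...,1]-.0587)<.075);p=w[k];print("seal",len(p),cv2.minAreaRect((p[:,:2]*1000).astype(np.float32)),np.median(p[:,2]))
E
```

```text
gripper_width: 0.0292
gripper_width: 0.0619
gripper_width: 0.086
gripper_width: 0.0874
15.67 [ 0.4829 -0.0311  0.2039] yaw -14.3 F [ 0.1 -0.1  0.6] M [-0.04 -0.04 -0.01] 0.0874 [-0.3   0.37  1.8  -0.    0.98 -0.05]
bow 420 ((484.0292663574219, -30.609161376953125), (27.664836883544922, 10.351218223571777), 83.4507064819336) 0.106502525886421
top 17126 ((501.9617004394531, 24.256546020507812), (194.1820831298828, 113.93434143066406), 72.08769226074219) 0.0451383370390353
seal 2711 ((507.94757080078125, 42.92073059082031), (134.76577758789062, 67.9495849609375), 72.0545883178711) 0.05076439830629231
```

View pics/w4.png

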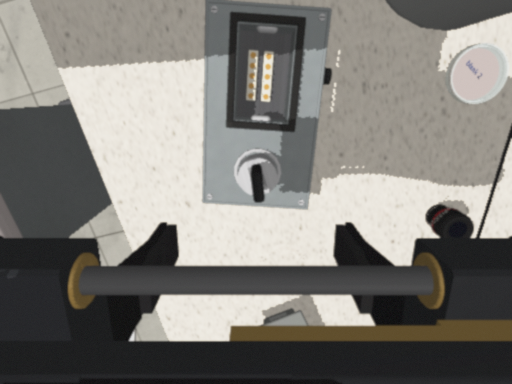

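The key sits fully in, with the bow top at 0.1065 m and the slot lag consistent with the stop. The bolt that was at (316,158) earlier no longer shows in the opening at (265,75). Next is the cover.

```bash

python3 -m creep '[0.7,4,0,0,0,-5,-1,1.4,8,0,0,0,-10,-1,2.2,12,0,0,0,-15,-1,2.9,16,0,0,0,-20,-1,3.6,20,0,0,0,-24.8,-1]'|tail -1
python3 st.py; python3 - <<'E'
from h import *
f=np.load("w4.npz"); w=cloud(f["d"],f["K"],f["T"]); a=np.radians(72.05); Y=np.array([np.cos(a),np.sin(a)]); X=np.array([Y[1],-Y[0]]); b=w[...,:2]-np.array([.502,.0242]); bx,by=b@X,b@Y
k=(w[...,2]>.0485)&(w[...,2]<.0545)&(abs(bx)<.045)&(by>-.03)&(by<.094); p=w[k]; print("seal",len(p),cv2.minAreaRect((p[:,:2]*1000).astype(np.float32)))
o=observe(); Rt=R.from_rotvec(o["tool_rot"]).as_matrix(); print(Rt.T@(np.array([.4655,-.274,.18])-o["tcp_pos"])*100)
E
```

```text
gripper_width: 0.087
16.13 [ 0.4688 -0.2355  0.2043] yaw 10.8 F [ 0.8 -0.5  0.6] M [-0.   -0.15  0.05] 0.087 [-0.68  0.42  1.7   0.    1.02 -0.87]
seal 2679 ((512.9868774414062, 58.430152893066406), (102.12626647949219, 67.95298767089844), 72.02615356445312)
[-1.04479928  3.71827958  2.42865156]
```

```bash

python3 -m creep '[-0.5,1.8,1.2,0,0,0,-1,-1,3.6,2.4,0,0,0,-1,-1,3.7,2.4,0,0,0,-1,-1,3.7,2.4,0,0,0,-1,-1,3.7,2.4,0,0,0,-1]'|tail -1
python3 st.py; python3 - <<'E'
from h import *
o=observe(); Rt=R.from_rotvec(o["tool_rot"]).as_matrix()
im,d,K,T,P=cap("wrist"); np.savez("w5.npz",im=im,d=d,K=K,T=T); cv2.imwrite("pics/w5.png",im)
w=cloud(d,K,T)
for n,a,b in(("rib",.050,.065),("all",.029,.065),("plate",.030,.039)):
    k=(w[...,2]>a)&(w[...,2]<b)&(abs(w[...,0]-.466)<.065)&(abs(w[...,1]+.274)<.075); p=w[k]; print(n,len(p),np.median(p[:,2]).round(4),cv2.minAreaRect((p[:,:2]*1000).astype(np.float32)))
print(o["tcp_pos"])
E
```

```text
gripper_width: 0.0869
16.55 [ 0.466  -0.2713  0.1807] yaw 10.5 F [-0.7 -0.2  0.7] M [-0.01 -0.09 -0.03] 0.0869 [-0.73  0.47  1.69  0.    0.98 -0.92]
rib 653 0.0584 ((466.5042419433594, -274.6998291015625), (11.790190696716309, 49.28959274291992), 9.221094131469727)
all 7001 0.0349 ((466.65557861328125, -275.1669616699219), (70.11498260498047, 103.75384521484375), 10.225950241088867)
plate 6321 0.0348 ((466.65557861328125, -275.1669616699219), (70.11498260498047, 103.75384521484375), 10.225950241088867)
[ 0.46604565 -0.27128451  0.18066207]
```

```bash

python3 -m creep '[0,0.37,2.4,0,0,0.5,-1,0,0.37,4.8,0,0,0.5,-1,0,0.37,7.2,0,0,0.5,-1,0,0.37,9.6,0,0,0.5,-1,0,0.37,12,0,0,0.5,-1]'|tail -1
python3 -m creep '[0,0,1,0,0,0,-0.5,0,0,1.7,0,0,0,-0.2,0,0,2.2,0,0,0,0,0,0,2.36,0,0,0,0.2,0,0,2.36,0,0,0,0.3]'|tail -1
python3 st.py
python3 -m creep '[0,0,0,0,0,0,0.5,0,0,0,0,0,0,0.7,0,0,0,0,0,0,0.9,0,0,0,0,0,0,1,0,0,0,0,0,0,1]'|tail -1
python3 -m creep '[0,0,0,0,0,0,1,0,0,0,0,0,0,1,0,0,0,0,0,0,1,0,0,0,0,0,0,1,0,0,0,0,0,0,1]'|tail -1
python3 -m creep '[0,0,0,0,0,0,1,0,0,0,0,0,0,1,0,0,0,0,0,0,1,0,0,0,0,0,0,1,0,0,0,0,0,0,1]'|tail -1
python3 st.py
```

```text
gripper_width: 0.0871
gripper_width: 0.0615
17.43 [ 0.4676 -0.276   0.0381] yaw 10.1 F [-0.1 -0.7 -0.4] M [ 0.01 -0.08  0.03] 0.0615 [-0.74  0.7   1.78  0.    0.66 -0.91]
gripper_width: 0.0285
gripper_width: 0.0119
gripper_width: 0.0116
18.68 [ 0.467  -0.2759  0.0374] yaw 10.0 F [-1.3 -0.6 -0.4] M [-0.03 -0.07  0.02] 0.0116 [-0.74  0.7   1.78 -0.    0.66 -0.91]
```

```bash

python3 -m creep '[0,0,-0.5,0,0,0,1,0,0,-2,0,0,0,1,0,0,-4,0,0,0,1,0,0,-6,0,0,0,1,0,0,-8,0,0,0,1]'|tail -1
python3 -m creep '[0,0,-2,0,0,0,1,0,0,-4,0,0,0,1,0,0,-5,0,0,0,1,0,0,-5,0,0,0,1,0,0,-5,0,0,0,1]'|tail -1
python3 st.py
python3 -m creep '[1,-3.2,0,0,0,0,1,2.1,-6.4,0,0,0,0,1,3.1,-9.6,0,0,0,0,1,4.1,-12.8,0,0,0,0,1,5.2,-16,0,0,0,0,1]'|tail -1
python3 -m creep '[1,-3.2,0,0,0,0,1,2.1,-6.4,0,0,0,0,1,3.1,-9.6,0,0,0,0,1,4.1,-12.8,0,0,0,0,1,5.2,-16,0,0,0,0,1]'|tail -1
python3 -m creep '[0,0,0,0,0,5.6,1,0,0,0,0,0,11.2,1,0,0,0,0,0,16.8,1,0,0,0,0,0,22.4,1,0,0,0,0,0,28,1]'|tail -1
python3 -m creep '[0,0,0,0,0,0,1,0,0,0,0,0,0,1,0,0,0,0,0,0,1,0,0,0,0,0,0,1,0,0,0,0,0,0,1]'|tail -1
python3 st.py; python3 - <<'E'
from h import *
o=observe(); Rt=R.from_rotvec(o["tool_rot"]).as_matrix()
im,d,K,T,P=cap("wrist"); np.savez("w6.npz",im=im,d=d,K=K,T=T); cv2.imwrite("pics/w6.png",im)
w=cloud(d,K,T); l=(w-o["tcp_pos"])@Rt*1000
k=(l[...,2]>-5)&(l[...,2]<12)&(abs(l[...,0])<60)&(abs(l[...,1])<70); p=l[k]; print(len(p),np.median(p[:,2]),cv2.minAreaRect(p[:,:2].astype(np.float32)))
A=np.c_[p[:,:2],np.ones(len(p))]; q=p[abs(p[:,2]-np.median(p[:,2]))<3]; print("tilt",np.linalg.lstsq(np.c_[q[:,:2],np.ones(len(q))],q[:,2],rcond=None)[0])
print(q.min(0),q.max(0))
print("to opening, tool cm",Rt.T@(np.array([.513,.0584,.1])-o["tcp_pos"])*100)
E
```

```text
gripper_width: 0.0117
gripper_width: 0.0118
19.52 [ 0.467  -0.2758  0.1676] yaw 10.0 F [ 0.5  0.7 -0.9] M [-0.01 -0.13 -0.05] 0.0118 [-0.74  0.49  1.7   0.    0.95 -0.91]
gripper_width: 0.0119
gripper_width: 0.0116
gripper_width: 0.0118
gripper_width: 0.0119
21.18 [0.5135 0.0573 0.1672] yaw -17.9 F [0.9 0.1 0.3] M [-0.01 -0.09 -0.  ] 0.0119 [-0.11  0.46  1.76  0.    0.92  0.21]
11079 2.6044192370455463 ((0.01734161376953125, -0.7718925476074219), (70.2781753540039, 104.27301025390625), 0.09584212303161621)
tilt [ 2.06162720e-03 -2.31540838e-03  2.53468930e+00]
[-35.04391539 -52.91139602  -0.38518356] [35.13936067 51.37765402  5.60171893]
to opening, tool cm [-0.0744381  -0.08853704  6.71917038]
```

View pics/w6.png

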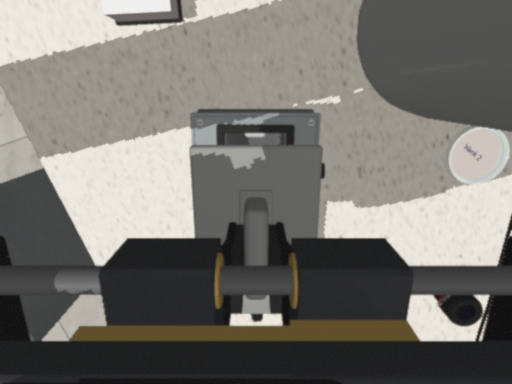

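The cover is level and aligned with the box, plate near edge at (257,147), with about 0.8 mm of lateral offset to correct. Now I'll lower it.

```bash

python3 -m creep '[-0.07,-0.01,1.5,0,0,0.1,1,-0.07,-0.01,3,0,0,0.1,1,-0.07,-0.01,4.5,0,0,0.1,1,-0.07,-0.01,6,0,0,0.1,1,-0.07,-0.01,7.5,0,0,0.1,1]'|tail -1
python3 -m creep '[0,0,0,0,0,0,1,0,0,0,0,0,0,1,0,0,0,0,0,0,1,0,0,0,0,0,0,1,0,0,0,0,0,0,1]'|tail -1
python3 st.py
python3 -m creep '[0,0,0.3,0,0,0,1,0,0,0.6,0,0,0,1,0,0,0.9,0,0,0,1,0,0,1.2,0,0,0,1,0,0,1.5,0,0,0,1]'|tail -1
python3 st.py
```

```text
gripper_width: 0.0116
gripper_width: 0.0116
22.07 [0.5137 0.0576 0.0934] yaw -18.0 F [ 0.2 -0.4  0.1] M [-0.01  0.    0.02] 0.0116 [-0.1   0.58  1.82  0.    0.74  0.21]
gripper_width: 0.012
22.48 [0.5129 0.0577 0.0771] yaw -18.1 F [-0.1  0.1 -0.4] M [ 0.01 -0.03  0.08] 0.012 [-0.1   0.61  1.83 -0.    0.7   0.21]
```

```bash

python3 -m creep '[0,0,0.2,0,0,0,1,0,0,0.4,0,0,0,1,0,0,0.6,0,0,0,1,0,0,0.8,0,0,0,1,0,0,0.9,0,0,0,1]'|tail -1
python3 st.py
python3 -m creep '[0,0,0.1,0,0,0,1,0,0,0.2,0,0,0,1,0,0,0.3,0,0,0,1,0,0,0.4,0,0,0,1,0,0,0.5,0,0,0,1]'|tail -1
python3 st.py
```

```text
gripper_width: 0.0118
22.9 [0.5129 0.0577 0.0681] yaw -18.1 F [ 0.3 -0.7 -0.6] M [ 0.   -0.09  0.03] 0.0118 [-0.1   0.63  1.83  0.    0.68  0.21]
gripper_width: 0.0116
23.32 [0.5138 0.0576 0.0646] yaw -18.1 F [-1.2  0.8  9.5] M [-0.02  0.17  0.01] 0.0116 [-0.1   0.64  1.83 -0.    0.67  0.21]
```

```bash

python3 -m creep '[0,0,0.1,0,0,0,1,0,0,0.2,0,0,0,1,0,0,0.3,0,0,0,1,0,0,0.4,0,0,0,1,0,0,0.4,0,0,0,1]'|tail -1
python3 st.py
python3 -m creep '[0,0,0.1,0,0,0,1,0,0,0.2,0,0,0,1,0,0,0.3,0,0,0,1,0,0,0.4,0,0,0,1,0,0,0.5,0,0,0,1]'|tail -1
python3 st.py
```

```text
gripper_width: 0.0115
23.73 [0.5134 0.0575 0.0591] yaw -18.1 F [ 1.2 -0.9 -5.2] M [-0.2  -0.43 -0.02] 0.0115 [-0.1   0.65  1.83 -0.    0.66  0.21]
gripper_width: 0.0117
24.15 [0.5129 0.0577 0.055 ] yaw -18.0 F [-1.4 -0.4  6.6] M [-0.13  0.1   0.01] 0.0117 [-0.1   0.65  1.84 -0.    0.65  0.21]
```

It snapped through: 9.5 N, then a −5 N pull-down. Now I'll press the seal flat with some margin.

```bash

python3 -m creep '[0,0,0.05,0,0,0,1,0,0,0.1,0,0,0,1,0,0,0.15,0,0,0,1,0,0,0.2,0,0,0,1,0,0,0.2,0,0,0,1]'|tail -1
python3 st.py
python3 -m creep '[0,0,0.05,0,0,0,1,0,0,0.1,0,0,0,1,0,0,0.1,0,0,0,1,0,0,0.1,0,0,0,1,0,0,0.1,0,0,0,1]'|tail -1
python3 st.py
```

```text
gripper_width: 0.0119
24.57 [0.5129 0.0577 0.0542] yaw -18.0 F [-2.5 -0.8 14.1] M [-0.18  0.41  0.04] 0.0119 [-0.1   0.65  1.84 -0.    0.65  0.21]
gripper_width: 0.0121
24.98 [0.5129 0.0577 0.0541] yaw -18.0 F [-4.6  0.6 22. ] M [-0.09  0.67 -0.02] 0.0121 [-0.1   0.65  1.84 -0.    0.65  0.21]
```

```bash
python3 -m creep '[0,0,0,0,0,0,1,0,0,0,0,0,0,1,0,0,0,0,0,0,1,0,0,0,0,0,0,1,0,0,0,0,0,0,1]'|tail -1; python3 st.py; python3 - <<'E'
from h import *
for n in("wrist","side"):
    im,d,K,T,P=cap(n); w=cloud(d,K,T); cv2.imwrite(f"pics/f_{n}.png",im if n=="wrist" else cv2.resize(im[120:310,180:400],None,fx=2.8,fy=2.8))
    b=w[...,:2]-np.array([.513,.0584]); a=np.radians(72.03); Y=np.array([np.cos(a),np.sin(a)]); X=np.array([Y[1],-Y[0]]); bx,by=b@X*1000,b@Y*1000
    k=(abs(bx)<34)&(abs(bx)>8)&(abs(by)<52)&(w[...,2]>.046)&(w[...,2]<.058); p=np.c_[bx[k],by[k],w[k][:,2]*1000]; 
    print(n,len(p),np.median(p[:,2]),np.linalg.lstsq(np.c_[p[:,:2],np.ones(len(p))],p[:,2],rcond=None)[0].round(4))
    k=(w[...,2]>.080)&(w[...,2]<.112)&(abs(w[...,0]-.484)<.02)&(abs(w[...,1]+.031)<.02); q=w[k]
    if len(q)>5: print("bow",len(q),cv2.minAreaRect((q[:,:2]*1000).astype(np.float32)),q[:,2].max())
E
```

```text
gripper_width: 0.012
25.4 [0.5129 0.0577 0.0541] yaw -18.0 F [-4.8 -0.4 21.7] M [-0.15  0.67  0.01] 0.012 [-0.1   0.65  1.84 -0.    0.65  0.21]
wrist 8581 51.54529989360634 [-1.10000e-03 -6.80000e-03  5.17603e+01]
side 499 51.38779465280541 [-3.30000e-03  2.00000e-04  5.13722e+01]
```

View pics/f_side.png

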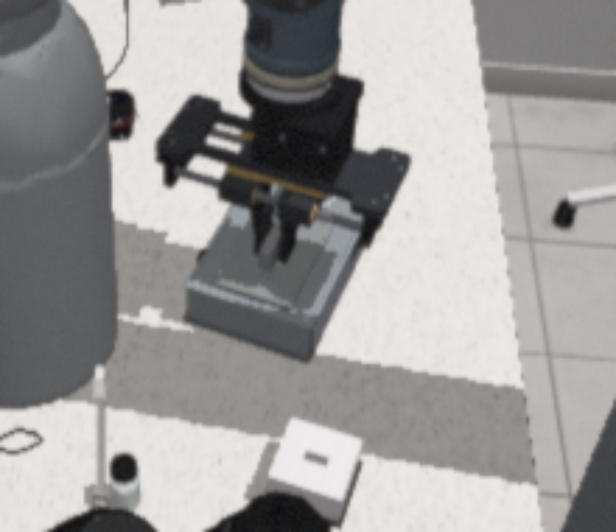

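The plate is level at about 51.5 mm, against 52 mm expected with the seal flat. The side view shows the cover seated at (270,265), the holder empty at (315,460) and the vial standing at (123,480). The force holds steady at 22 N, so I'm handing in.

```bash
python3 -c "
from rig import manip; print(manip.close_job())"; python3 st.py
```

```text
the job is handed in; nothing more can be done
None
the job is handed in; nothing more can be done
```

I fitted and turned the key, then snapped the cover on. I handed the job in at about 25.5 s with the gripper still pressing the cover down.

- **Key:** it went fully in (10 N when seated, bow top measured at 106.5 mm against about 105 expected). I turned it clockwise until the torque climbed to 0.5 N m, which I took as the stop. After I let go, the key's angle still matched the stop within the slot's play. The brass bolt was no longer visible in the opening.
- **Cover:** pressing down gave 9.5 N, then a 5 N pull downwards as it snapped past the catches. It is now held at about 22 N, and the last increase moved it only 0.1 mm, so the seal is on its stop. The plate is level, with its top measured at 51.4–51.8 mm against 52 mm expected with the seal flat.
- **Not confirmed:** in the last pictures the gripper hid the key, so I last saw it before fitting the cover. The vial was still standing in the final side view. I did not go near the eyepiece or the petri dish, but made no separate final check of them.

No check failed or disagreed.

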